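# Pin the mill tank in its tipping stand and hold the index plunger out

### The arm

A 6-joint arm with a two-finger parallel gripper is mounted at the origin on the work surface. World frame = base frame: x ahead of the robot, y to its left, z up, the work surface at z = 0. Lengths are in m, angles in rad, forces in N, time in s.
With the tool pointing down it reaches from about 0.375 to 0.9 m from the base axis. Payload 3.1 kg.
Tool frame: the origin (TCP) lies on the centre line of the jaws, within the pads' length; the fingertips stand 22 mm ahead of it and the grasp point (between the pads) lies 3 mm ahead of it; z points along the fingers, x is the direction in which the jaws open and shut, and the axes are right-handed (so a half turn about z gives the same grasp; the last joint's range is limited). The gripper opens to 87 mm and grips with 3 to 60 N. Pads are 19 mm wide; open, the fingers measure 117 mm over their backs; the gripper's body (75 mm by 190 mm) begins 51 mm behind the grasp point.
Start: joints at [1.026, 0.527, 1.433, -0, 1.181, -0.178], TCP at [0.224, 0.584, 0.245] pointing down, gripper open.
Joint ranges: [-3.08, 3.08], [-0.75, 2.2], [0.22, 2.44], [-1.43, 4.57], [0, 2.65], [-2.85, 2.85]. Speed limits (rad/s): [2.79, 2.79, 3.14, 3.14, 3.14, 3.14].

### API

Orientations are given as a unit quaternion [x, y, z, w].
In Python, from rig import robot, camera, order gives the robot as it stands.
- The arm moves only by the shell command python3 -m pendant 'ROWS' [OPENING] [FORCE]. ROWS is JSON, a list of rows, each a list of 2 entries, a list of its own where there are three numbers: the shift along the tool's x, y, z in mm, then the turn about the tool's z in degrees. A call has 1 to 8 rows; each row shifts and turns the commanded pose from where the row before left it, along the tool's axes as they then stand; what a row does not reach is not made up. A row lasts 1/8 s, in which the tool goes at most 62.5 mm and 10.7 degrees, less where a joint would pass 70% of its speed; a pose out of reach is approached as far as the arm can. A call with a gripper value outside its range is refused whole. OPENING is the finger opening in mm, from 0 to 87, set as the call begins (- or left out, the last holds). The fingers move at their own pace and stop on an object; FORCE is the grip in N (left out, the last holds). Time passes only in rows, so rows that do not move let the fingers close. It gives the time, the measured TCP pose, the force and the opening at its end, in the units of the state.
- robot.get_obs(): the state, without advancing time (a new reading comes with each control period).
- camera(name): name is "side" or "top"; returns a dict with "pixels" (400x640x3 uint8, blue, green, red), "mtx" (3x3 intrinsics, pixels), "k1" (the pictures are not rectified: a ray, as slopes to the right and down, at radius r is drawn at 1 + k1 r^2 times it, then the intrinsics apply), "R" (3x3) and "t" (3): a world point X has camera coordinates R X + t. Camera axes: x right, y down, z forward; pixel columns grow to the right and rows downward; lengths in m; the calibration is good to about 2 mm. A picture is of the moment at which its call begins. There is no depth.
- order.hand_in(): hands the job in, once; it reports no verdict.
The state is a dict: "time": time; "q": joint angles; "joint_velocities": joint speeds; "joint_torque": joint torques, N m; "position": TCP position; "tool_rot": TCP orientation; "ft_force": force on the tool from outside, world axes, zero at the start; "moment": the same for the moment, N m; "grip_width": finger opening in m.
Only numpy, scipy, OpenCV 4.12 (cv2) and the standard library are available. Lean on these libraries where they do the work, as an engineer would, in place of code of your own. Each camera call takes 0.05 s, during which the arm holds its last target. There are 200 camera calls.

### The job

The grinding tank has just been set into its tipping stand, ready for me to tip the media out. First lock it in: take the round-headed steel pin from the drilled block and push it down through the fork and the tank's lug at the front of the stand until its head sits flush on the fork, and let go of it. Only then pull the black knob of the spring-loaded index plunger fully back to its stop and finish holding it there with the gripper, so that I can tip the tank; leave the jar, spanner and drain plug where they are.

Things in the scene. Friction and masses are not known exactly. Their poses are not given: they have to be found in the camera images.
- tipper: Fixed tipping stand: 220 x 300 mm base plate, two yellow side frames (190 mm high), a grey yoke ring on trunnions (axis along y, 160 mm high) carrying the steel tank (black flange 202 mm across, top at 210 mm, white balls inside). Origin: centre of the base on the bench; x runs from fork to pouring lip, z up. Plunger on the -y frame at x = -52 mm; lever with black grip on the +y side.
- fork_seat (a point): Where the pin goes: centre of the upper ear's hole on its top face, 165 mm above the bench, 150 mm in front (-x) of the tank's axis, 49 mm clear of its flange. The hole, 14.5 mm wide and chamfered, runs straight down through upper ear (8 mm), tank lug (12 mm) and lower ear (8 mm), 36 mm with the gaps, all lined up. Ears 40 mm wide. Axes as tipper.
- lock_pin: The headed lock pin, steel, loose, standing upright in one of the block's two holes: cylindrical ribbed head 22 mm across and 30 mm tall, shank 12 mm across and 50 mm long, its last 7 mm tapering to 6 mm, about 0.11 kg. Origin: on the axis, at the underside of the head (the seating face). z points up through the head.
- pin_tip (a point): End of the lock pin's shank, 50 mm below lock_pin along its axis.
- pin_block: Fixed aluminium block, 112 x 52 x 60 mm high, with two through holes of 14.5 mm, 32 mm either side of its centre along its x. It stands to the left or the right of the stand (the jar stands on the other side). One hole holds the lock pin, the other the drain plug. Origin: centre of its underside.
- plunger (a joint): Draw of the sprung index plunger in m: 0 = shot home, its nose 9 mm deep in the hole of the steel index disc (140 mm across, just inside the side frame, top 230 mm high); 0.014 = fully back at its stop, the nose 5 mm clear of the disc. The spring pushes it home with about 6.5 N at 0, rising to 12.5 N at the stop; it springs back when let go.
- pull_knob: Black round pull knob of the plunger, axis level, 32 mm across (rim 35 mm at the outer end), 22 mm long. Origin: on its axis, 160 mm above the bench (knob from y = +10 to -12 mm). It is pulled straight along its own -y, away from the stand. When home its inner face is 6 mm from the 23 mm housing barrel. Axes as tipper.
- drain_plug: Bystander: brass plug with a flat hexagonal head 38 mm across and 12 mm tall, standing in the block's other hole, 64 mm from the pin. Origin: underside of its head.
- jar: Bystander: closed white jar, 76 mm across, 105 mm tall, standing on the bench. Origin: centre of its underside.
- spanner: Bystander: steel spanner 190 mm long lying on the bench to the right of and behind the stand. Origin: on its underside.

How it is judged:
By the outcome, as a careful person would: the job done as asked, in the order asked, and still so for the second after the job is handed in, while the arm keeps its last pose, push and grip.
It also fails if it takes over 58 s, if anything falls off the work surface, if the arm or the gripper's body presses on something with over 40 N, if the wrist force passes 120 N, or if a joint passes its speed limit or range.

## Working session

There is one attempt and no reset: what is moved stays moved. The work goes in short steps, Python scripts to look and compute and a shell command to move; the robot and the scene stay as the last step left them, time stands still between calls to the robot, and variables do not carry over. Pictures are saved under pics/ and viewed, about 8 in all and at most 12, crops included, and the job is handed in when it is done.

```bash
ls && mkdir -p pics && cat > h.py <<'E'
import numpy as np, cv2
from rig import robot, camera, order
def snap(n,f=None):
    c=camera(n); 
    if f: cv2.imwrite(f,c["pixels"])
    return c
def proj(c,X):
    p=(c["R"]@np.atleast_2d(X).T).T+c["t"]; s=p[:,:2]/p[:,2:]
    r2=(s**2).sum(1,keepdims=True); s=s*(1+c["k1"]*r2)
    return s@np.array(c["mtx"])[:2,:2].T+np.array(c["mtx"])[:2,2]
def ray(c,uv):
    d=np.array([c["k1"],0,0,0],float)
    s=cv2.undistortPoints(np.array([[uv]],float),np.array(c["mtx"],float),d)[0,0]
    R=np.array(c["R"]);return -R.T@c["t"],R.T@np.array([*s,1])
def onz(c,uv,z):
    o,d=ray(c,uv);return o+d*(z-o[2])/d[2]
def tri(c1,u1,c2,u2):
    o1,d1=ray(c1,u1);o2,d2=ray(c2,u2)
    s=np.linalg.lstsq(np.c_[d1,-d2],o2-o1,rcond=None)[0]
    a,b=o1+d1*s[0],o2+d2*s[1];return (a+b)/2,np.linalg.norm(a-b)
E
python3 - <<'E'
from h import *
for n in("top","side"):
    c=snap(n,f"pics/{n}0.png"); np.set_printoptions(precision=3,suppress=True)
    print(n,c["mtx"],c["k1"],c["R"],c["t"],-np.array(c["R"]).T@c["t"])
print(robot.get_obs())
E
```

```text
pics
top [[394.946   0.    318.054]
 [  0.    394.946 199.699]
 [  0.      0.      1.   ]] 0.001918361172330486 [[ 0.022 -1.     0.015]
 [-0.999 -0.022 -0.039]
 [ 0.039 -0.014 -0.999]] [-0.045  0.535  1.1  ] [ 0.493 -0.017  1.12 ]
side [[371.708   0.    317.833]
 [  0.    371.708 191.921]
 [  0.      0.      1.   ]] -0.00036225939365294984 [[-0.952 -0.307 -0.001]
 [-0.214  0.668 -0.713]
 [ 0.219 -0.678 -0.702]] [0.489 0.233 0.988] [0.298 0.664 0.859]
{'time': 0.1, 'q': array([ 1.026,  0.528,  1.434, -0.   ,  1.181, -0.179]), 'joint_velocities': array([ 0.   , -0.002, -0.002, -0.   , -0.   ,  0.001]), 'joint_torque': array([ -0.001, -44.099, -17.715,   0.064,   0.053,  -0.   ]), 'position': array([0.223, 0.583, 0.244]), 'tool_rot': array([ 0.824,  0.567, -0.001,  0.   ]), 'ft_force': array([-0.645, -0.343, -1.   ]), 'moment': array([ 0.008, -0.011, -0.065]), 'grip_width': 0.08659652873906817}
```

View pics/top0.png

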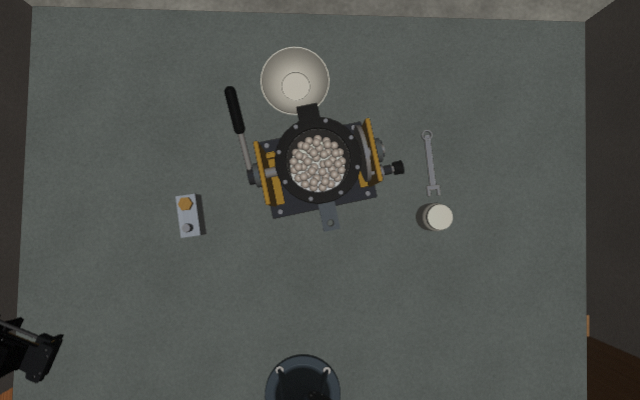

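View pics/side0.png

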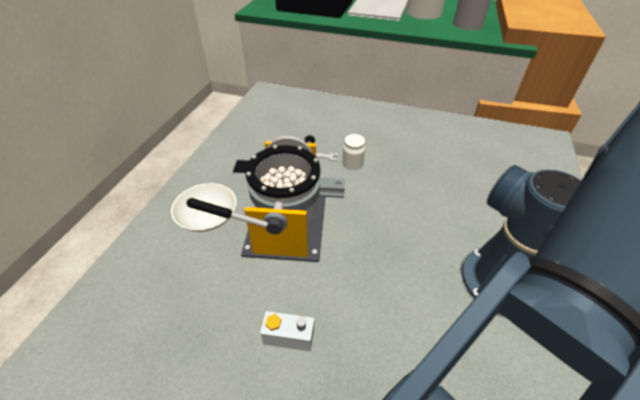

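The top view shows the pin at about (188,228), the plug at (186,203), the fork hole near (331,223) and the knob near (398,167), with the jar at (438,217) on the right. The side view shows the block at (288,328) and the fork at (333,186). Next I'll measure with zoomed crops.

```bash
cat > crop.py <<'E'
import cv2,numpy as np
def crop(f,x,y,w,h,k):
    im=cv2.imread(f)[y:y+h,x:x+w]; im=cv2.resize(im,None,fx=k,fy=k,interpolation=cv2.INTER_CUBIC)
    for i in range(0,w,10): cv2.putText(im,str(x+i),(i*k,8),0,.3,(0,0,255),1); im[::4,i*k]=(0,0,255)
    for i in range(0,h,10): cv2.putText(im,str(y+i),(0,i*k+8),0,.3,(0,0,255),1); im[i*k,::4]=(0,0,255)
    return im
E
python3 - <<'E'
from crop import *
T,S="pics/top0.png","pics/side0.png"
a=np.hstack([crop(T,165,185,50,50,8),crop(T,305,185,50,50,8)])
b=np.hstack([crop(T,355,145,50,25,8),crop(S,255,305,60,25,6)[:200,:400]]) if 0 else np.hstack([crop(T,360,155,50,25,8),crop(S,300,175,50,25,8)])
cv2.imwrite("pics/m0.png",np.vstack([a,b])[:600,:800])
E
```

```text
(no output)
```

View pics/m0.png

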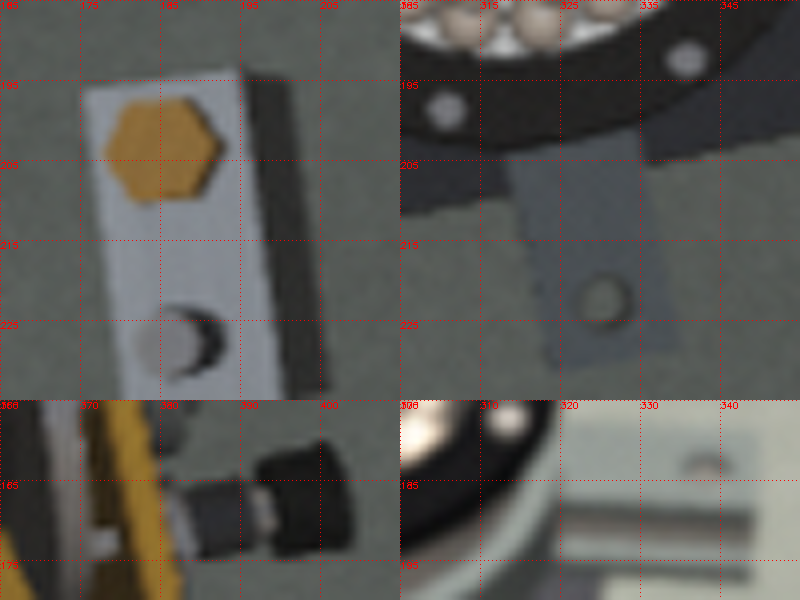

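The crops show the pin head's top disc centred at top px (185.6,227.3) and the fork hole at (330.2,222.3). The knob centre is near (397.7,167). Now I'll turn these into positions.

```bash
python3 - <<'E'
from h import *
np.set_printoptions(precision=4,suppress=True)
c=snap("top");s=snap("side");im=c["pixels"]
pin=onz(c,(185.6,227.3),.090);hole=onz(c,(330.2,222.3),.165)
plug=onz(c,(165+163/8,185+150/8),.072)
print("pin",pin,"plug",plug,np.linalg.norm((pin-plug)[:2]))
# flange
hsv=cv2.cvtColor(im,cv2.COLOR_BGR2HSV);m=(hsv[...,2]<48).astype(np.uint8)
cs=max(cv2.findContours(m[95:215,255:370],cv2.RETR_EXTERNAL,cv2.CHAIN_APPROX_NONE)[0],key=cv2.contourArea)
m[:]=0
e=(316.5,161)
# ears edges at z=.165 (crop px -> orig)
f=lambda x,y:onz(c,(305+(x-400+.5)/8-.5,185+(y+.5)/8-.5),.165)
L=[f(510,170),f(548,350)];R=[f(645,170),f(675,330)]
for a,b in(L,R): print("ear dir toward tank",np.degrees(np.arctan2(*(a-b)[1::-1])),a,b)
print("hole",hole,"earmid err",np.linalg.norm(L[0]-R[0]))
# side bolts: flange circle from radial edge scan
g=cv2.cvtColor(im,cv2.COLOR_BGR2GRAY).astype(float)
# knob
f2=lambda x,y,z:onz(c,(360+(x+.5)/8-.5,155+(y-400+.5)/8-.5),z)
for n,x,y in[("inner",262,503),("outer",345,497),("barrel in",190,520),("barrel out",245,512)]: print(n,f2(x,y,.16))
for n,X in(("pin",[*pin[:2],.09]),("hole",[*hole[:2],.165])): print("pred side",n,proj(s,np.array(X)))
def crop_proj():pass
E
```

```text
pin [0.4535 0.3097 0.09  ] plug [0.5148 0.3181 0.072 ] 0.06193575007840275
ear dir toward tank 13.156237822424853 [ 0.5149 -0.0317  0.165 ] [ 0.4608 -0.0443  0.165 ]
ear dir toward tank 11.770017316165369 [ 0.5158 -0.0726  0.165 ] [ 0.4677 -0.0826  0.165 ]
hole [ 0.4757 -0.0613  0.165 ] earmid err 0.04085753955412911
inner [ 0.6129 -0.2109  0.16  ]
outer [ 0.6154 -0.2363  0.16  ]
barrel in [ 0.6072 -0.1889  0.16  ]
barrel out [ 0.61   -0.2057  0.16  ]
pred side pin [[300.4948 319.0846]]
pred side hole [[337.7726 181.8617]]
```

```bash
cat >> h.py <<'E'
def go(x,y,z,ang=None):
    o=robot.get_obs();q=o["tool_rot"];a=np.degrees(2*np.arctan2(q[1],q[0]))
    from scipy.spatial.transform import Rotation as Ro
    d=Ro.from_quat(q).as_matrix().T@(np.array([x,y,z])-o["position"])*1000
    print("t",round(o["time"],2),"shift",d.round(1),"a",round(a,1),"F",o["ft_force"].round(1),"w",round(o["grip_width"]*1000,1))
E
python3 -m pendant '[[[0,0,0],-9.7],[[0,0,0],-9.7],[[0,0,0],-9.6]]' 50 && python3 -c "
from h import *;go(.4535,.3097,.18)"
python3 -c "
from crop import *
S='pics/side0.png'
cv2.imwrite('pics/m1.png',np.hstack([crop(S,255,300,50,50,8)+0,crop(S,290,115,50,50,8)]))"
```

```text
time: 0.57
position: [0.2234, 0.5834, 0.2442]
tool_rot: [0.654, 0.757, -0.0, 0.0]
ft_force: [-0.1, 0.2, -0.3]
grip_width: 0.0645
t 0.57 shift [-304.2  187.9   64.3] a 98.4 F [-0.1  0.2 -0.3] w 64.5
```

View pics/m1.png

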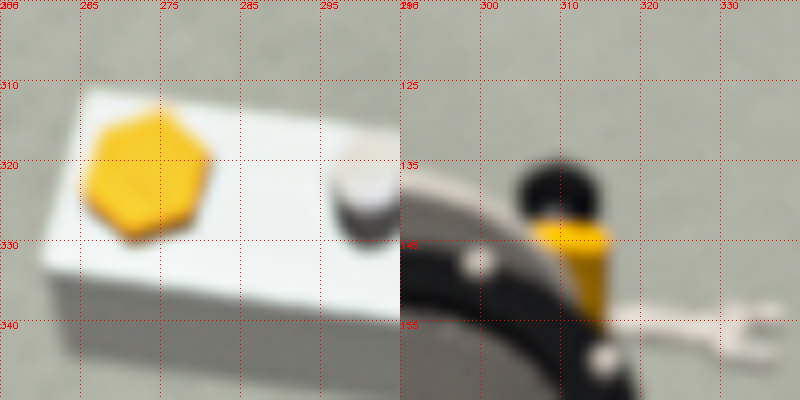

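The side view agrees: the pin's top disc is centred near (301,320) against a predicted (300.5,319). Going over the pin.

```bash
python3 -m pendant '[[[-38,23.5,0],0],[[-38,23.5,0],0],[[-38,23.5,0],0],[[-38,23.5,0],0],[[-38,23.5,0],0],[[-38,23.5,0],0],[[-38,23.5,8],0],[[-38,23.5,8],0]]' && python3 -m pendant '[[[0,0,16],0],[[0,0,16],0],[[0,0,16],0],[[0,0,0],0]]' && python3 - <<'E'
from h import *
go(.4535,.3097,.0865)
c=snap("side","pics/s2.png")
E
python3 -c "
from crop import *
cv2.imwrite('pics/m2.png',crop('pics/s2.png',240,240,100,75,8))"
```

```text
time: 1.58
position: [0.4531, 0.3078, 0.2285]
tool_rot: [0.656, 0.755, 0.0, 0.0]
ft_force: [-0.9, 0.2, 0.4]
grip_width: 0.05
time: 2.08
position: [0.4512, 0.3086, 0.1792]
tool_rot: [0.656, 0.755, -0.001, -0.001]
ft_force: [-0.0, -0.3, 0.3]
grip_width: 0.0501
t 2.08 shift [ 0.8  2.7 92.7] a 98.1 F [-0.  -0.3  0.3] w 50.1
```

View pics/m2.png

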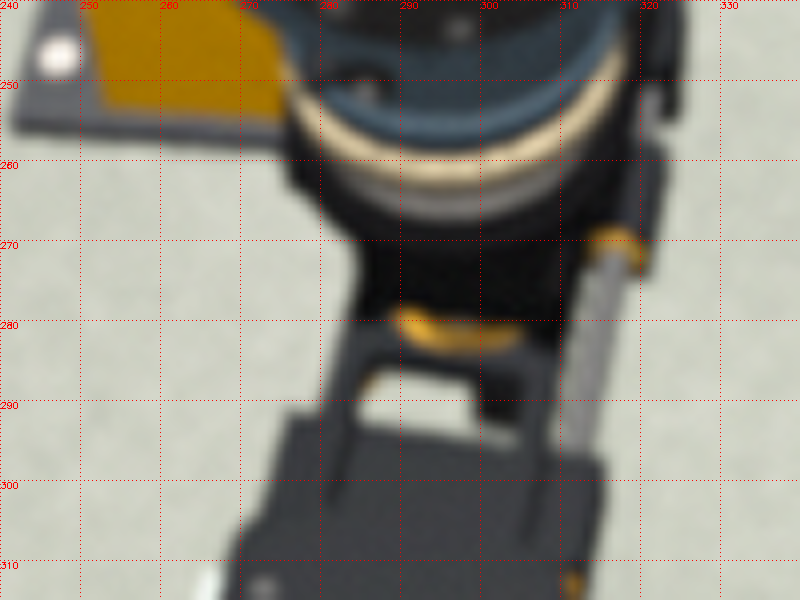

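The near finger fills this crop and hides the pin, which sits behind it as expected. I'll descend and grip.

```bash
python3 -m pendant '[[[1,2.5,20],0],[[0,0,20],0],[[0,0,20],0],[[0,0,15],0],[[0,0,10],0],[[0,0,6.5],0],[[0,0,0],0]]' && python3 -m pendant '[[[0,0,0],0],[[0,0,0],0],[[0,0,0],0],[[0,0,0],0],[[0,0,0],0],[[0,0,0],0]]' 12 50 && python3 -c "
from h import *;go(.4535,.3097,.0865)"
```

```text
time: 3.0
position: [0.4545, 0.3103, 0.0889]
tool_rot: [0.656, 0.755, -0.0, -0.0]
ft_force: [0.3, -0.0, 0.4]
grip_width: 0.0498
time: 3.75
position: [0.4547, 0.3104, 0.0893]
tool_rot: [0.656, 0.755, 0.0, 0.0]
ft_force: [-0.4, 1.0, 2.9]
grip_width: 0.0211
t 3.75 shift [-0.5 -1.3  2.8] a 98.0 F [-0.4  1.   2.9] w 21.1
```

```bash
python3 -m pendant '[[[0,0,-8],0],[[0,0,-20],0],[[0,0,-30],0],[[0,0,-35],0],[[0,0,-35],0],[[0,0,-35],0],[[0,0,-22],0],[[0,0,0],0]]' && python3 -m pendant '[[[0,0,0],-4.4],[[0,0,0],0]]' && python3 - <<'E'
from h import *
go(.4757,-.0613,.275)
snap("side","pics/s3.png");snap("top","pics/t3.png")
o=robot.get_obs();c=camera("side");print(proj(c,o["position"]-[0,0,.0293]),proj(c,o["position"]-[0,0,.0793]))
E
```

```text
time: 4.75
position: [0.4552, 0.3105, 0.2759]
tool_rot: [0.656, 0.755, 0.002, 0.001]
ft_force: [-0.2, 0.2, -1.5]
grip_width: 0.0208
time: 5.0
position: [0.4536, 0.3098, 0.2727]
tool_rot: [0.627, 0.779, -0.001, -0.001]
ft_force: [0.2, -0.4, -1.3]
grip_width: 0.0207
t 5.0 shift [-367.2  -58.    -1.9] a 102.4 F [ 0.2 -0.4 -1.3] w 20.7
[[297.47381993 280.93292739]] [[298.46648339 294.59039897]]
```

```bash
python3 -m pendant '[[[-46,-7,0],0],[[-46,-7,0],0],[[-46,-7,0],0],[[-46,-7,0],0],[[-46,-7,0],0],[[-46,-7,0],0],[[-46,-8,0],0],[[-45,-8,0],0]]' && python3 -m pendant '[[[0,0,0],0],[[0,0,0],0]]' && python3 - <<'E'
from h import *
from crop import crop
go(.4757,-.0613,.275)
c=snap("side","pics/s4.png");o=robot.get_obs()
print(proj(c,o["position"]-[0,0,.0293]),proj(c,o["position"]-[0,0,.0793]), proj(c,np.array([.4757,-.0613,.165])))
snap("top","pics/t4.png")
cv2.imwrite('pics/m4.png',np.hstack([crop('pics/s4.png',305,130,50,60,8),crop('pics/t4.png',305,185,50,60,8)]))
E
```

```text
time: 6.15
position: [0.4769, -0.0622, 0.2738]
tool_rot: [0.627, 0.779, 0.0, -0.0]
ft_force: [0.8, -0.3, -1.7]
grip_width: 0.0207
time: 6.4
position: [0.4765, -0.0602, 0.2737]
tool_rot: [0.627, 0.779, 0.0, -0.001]
ft_force: [0.3, 0.4, -0.8]
grip_width: 0.021
t 6.4 shift [-0.9 -1.  -1.3] a 102.4 F [ 0.3  0.4 -0.8] w 21.0
[[338.43690903 159.71637183]] [[337.73292631 174.14624926]] [[337.77266594 181.85892168]]
```

View pics/m4.png

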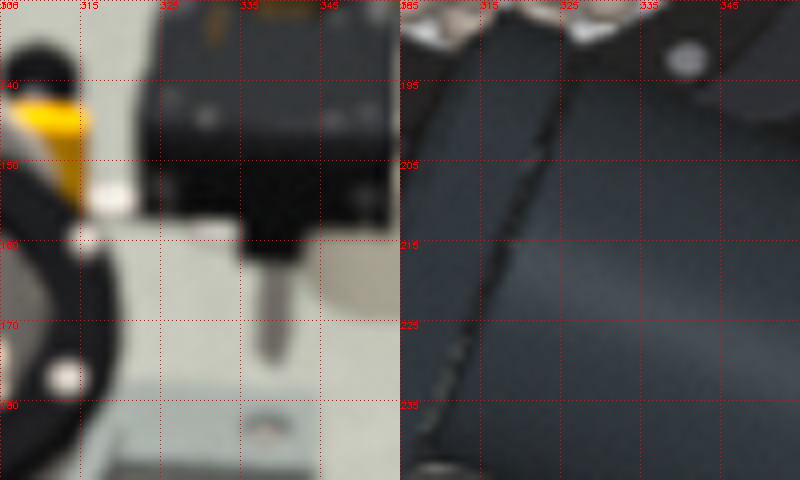

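The pin hangs straight and clear, with its tip at side px (338.4,175). Its axis extended down meets the fork hole at about (338,183), so it is aligned in that direction. I'll descend gently and watch the force.

```bash
python3 -m pendant '[[[0,0,8],0],[[0,0,8],0],[[0,0,6],0],[[0,0,3],0],[[0,0,3],0],[[0,0,3],0]]' && python3 -m pendant '[[[0,0,2],0],[[0,0,2],0],[[0,0,0],0]]' && python3 -c "
from h import *;go(.4757,-.0600,.1943)"
```

```text
time: 7.25
position: [0.4771, -0.0607, 0.243]
tool_rot: [0.626, 0.78, 0.0, 0.0]
ft_force: [-0.1, 0.2, -0.7]
grip_width: 0.0207
time: 7.62
position: [0.4769, -0.0606, 0.2389]
tool_rot: [0.626, 0.78, -0.0, -0.0]
ft_force: [0.0, 0.3, -0.5]
grip_width: 0.0207
t 7.62 shift [ 0.8 -1.  44.6] a 102.4 F [ 0.   0.3 -0.5] w 20.7
```

```bash
python3 -m pendant '[[[0,0,2],0],[[0,0,2],0],[[0,0,2],0],[[0,0,0],0]]' && python3 -m pendant '[[[0,0,2],0],[[0,0,2],0],[[0,0,2],0],[[0,0,0],0]]' && python3 -m pendant '[[[0,0,2],0],[[0,0,2],0],[[0,0,2],0],[[0,0,0],0]]'
```

```text
time: 8.12
position: [0.4768, -0.0605, 0.2328]
tool_rot: [0.626, 0.78, -0.0, -0.0]
ft_force: [0.7, 0.5, 0.0]
grip_width: 0.0208
time: 8.62
position: [0.4768, -0.0606, 0.2268]
tool_rot: [0.626, 0.78, -0.0, -0.0]
ft_force: [0.7, -0.2, -1.3]
grip_width: 0.021
time: 9.12
position: [0.4768, -0.0606, 0.2208]
tool_rot: [0.626, 0.78, -0.0, -0.0]
ft_force: [0.1, 0.6, -0.5]
grip_width: 0.0209
```

```bash
python3 -m pendant '[[[0,0,2],0],[[0,0,2],0],[[0,0,2],0],[[0,0,0],0]]' && python3 -m pendant '[[[0,0,2],0],[[0,0,2],0],[[0,0,2],0],[[0,0,0],0]]' && python3 -m pendant '[[[0,0,2],0],[[0,0,2],0],[[0,0,2],0],[[0,0,0],0]]' && python3 -m pendant '[[[0,0,2],0],[[0,0,2],0],[[0,0,1],0],[[0,0,0],0]]'
```

```text
time: 9.62
position: [0.4768, -0.0606, 0.2148]
tool_rot: [0.626, 0.78, -0.0, -0.0]
ft_force: [0.5, -0.3, -0.0]
grip_width: 0.0206
time: 10.12
position: [0.4768, -0.0606, 0.2088]
tool_rot: [0.626, 0.78, -0.0, -0.0]
ft_force: [0.5, 0.4, -1.3]
grip_width: 0.021
time: 10.62
position: [0.4768, -0.0606, 0.2029]
tool_rot: [0.626, 0.78, -0.0, -0.0]
ft_force: [-0.2, 0.0, -0.7]
grip_width: 0.0208
time: 11.12
position: [0.4769, -0.0606, 0.1979]
tool_rot: [0.626, 0.78, -0.0, -0.0]
ft_force: [0.4, 0.1, -2.0]
grip_width: 0.0209
```

Flush is expected near TCP z = 0.194. I'll press on in 1 mm steps until the force rises.

```bash
python3 -m pendant '[[[0,0,1],0],[[0,0,1],0],[[0,0,0],0]]' && python3 -m pendant '[[[0,0,1],0],[[0,0,0],0]]' && python3 -m pendant '[[[0,0,1],0],[[0,0,0],0]]'
```

```text
time: 11.5
position: [0.4769, -0.0606, 0.196]
tool_rot: [0.626, 0.78, -0.0, -0.0]
ft_force: [0.3, 0.4, -1.3]
grip_width: 0.0209
time: 11.75
position: [0.4769, -0.0606, 0.195]
tool_rot: [0.626, 0.78, -0.0, -0.0]
ft_force: [0.2, 0.1, -0.8]
grip_width: 0.0207
time: 12.0
position: [0.477, -0.0606, 0.1943]
tool_rot: [0.626, 0.78, 0.0, 0.0]
ft_force: [-0.5, 0.1, 0.5]
grip_width: 0.0208
```

```bash
python3 -m pendant '[[[0,0,0.7],0],[[0,0,0],0]]' && python3 -m pendant '[[[0,0,0.7],0],[[0,0,0],0]]'
```

```text
time: 12.25
position: [0.4771, -0.0606, 0.1942]
tool_rot: [0.626, 0.78, 0.0, 0.0]
ft_force: [-0.8, 1.6, 7.0]
grip_width: 0.021
time: 12.5
position: [0.4771, -0.0607, 0.1942]
tool_rot: [0.626, 0.78, 0.0, 0.001]
ft_force: [-2.9, 0.8, 12.7]
grip_width: 0.0207
```

The pin seated at z = 0.1942 with the force rising to 12.7 N, matching the expected 0.1943. Releasing and rising.

```bash
python3 -m pendant '[[[0,0,-0.8],0],[[0,0,0],0],[[0,0,0],0],[[0,0,0],0]]' 45 && python3 -m pendant '[[[0,0,-5],0],[[0,0,-15],0],[[0,0,-25],0],[[0,0,-25],0],[[0,0,-25],0],[[0,0,-25],0],[[0,0,0],0]]' && python3 -m pendant '[[[-20,0,0],10],[[-30,0,0],10],[[-30,0,0],10],[[-30,0,0],10],[[-30,0,0],10],[[-25,0,0],10],[[0,0,0],10],[[0,0,0],10]]' && python3 -m pendant '[[[0,0,0],10],[[0,0,0],0]]' && python3 - <<'E'
from h import *
from crop import crop
go(.6147,-.2236,.30)
c=snap("side","pics/s5.png");t=snap("top","pics/t5.png")
print(proj(t,robot.get_obs()["position"]))
cv2.imwrite('pics/m5.png',np.hstack([crop('pics/s5.png',305,130,50,70,8),crop('pics/t5.png',310,180,50,70,8)]))
E
```

```text
time: 13.0
position: [0.4769, -0.0606, 0.1932]
tool_rot: [0.626, 0.78, -0.0, -0.0]
ft_force: [0.3, 0.8, 0.2]
grip_width: 0.0438
time: 13.88
position: [0.4781, -0.061, 0.3154]
tool_rot: [0.626, 0.78, 0.001, 0.002]
ft_force: [0.4, -0.2, -0.7]
grip_width: 0.0452
time: 14.88
position: [0.4396, -0.2148, 0.3121]
tool_rot: [0.982, 0.191, -0.001, -0.001]
ft_force: [-0.0, -0.4, 0.1]
grip_width: 0.045
time: 15.12
position: [0.4399, -0.2145, 0.3124]
tool_rot: [0.994, 0.109, -0.001, -0.001]
ft_force: [-0.7, -0.1, 0.3]
grip_width: 0.0453
t 15.12 shift [168.7  46.9  12. ] a 12.6 F [-0.7 -0.1  0.3] w 45.3
[[408.08312257 242.67687611]]
```

View pics/m5.png

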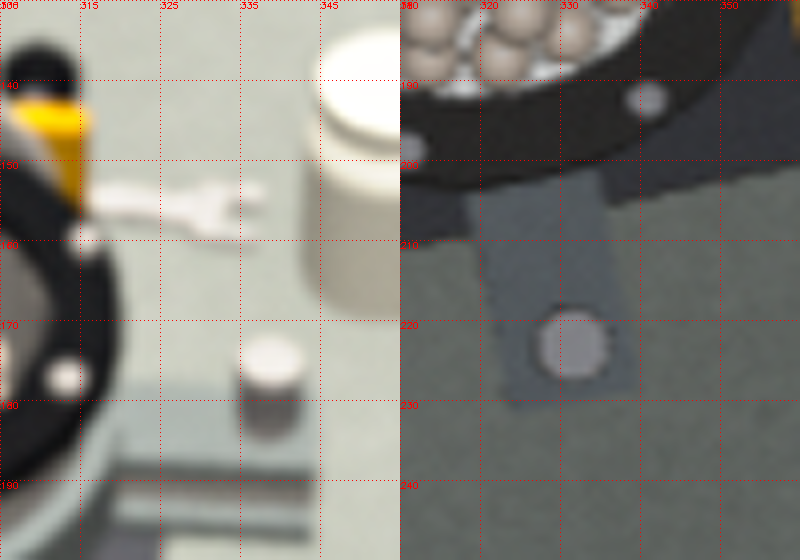

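The pin head sits flush on the fork, centred at top px (331.2,222.6), and the gripper is clear of it. Next is the knob, using the pin seat as a local check on calibration.

```bash
python3 - <<'E'
from h import *
np.set_printoptions(precision=4,suppress=True)
t=camera("top")
p=onz(t,(331.2,222.6),.195);print("pin",p)
# knob: segment dark blob in top picture
im=cv2.imread("pics/top0.png");g=cv2.cvtColor(im,cv2.COLOR_BGR2GRAY)
m=np.zeros_like(g);m[155:180,390:410]=(g[155:180,390:410]<50)*255
n,l,st,ce=cv2.connectedComponentsWithStats(m);i=1+np.argmax(st[1:,4])
r=cv2.minAreaRect(np.argwhere(l==i)[:,::-1].astype(np.float32));print(st[i],ce[i],r)
k=onz(t,ce[i],.163);print("knob",k)
h=np.array([.477,-.0607]);
for y in(12.,12.5,13.):
    y=np.radians(y);R=np.array([[np.cos(y),-np.sin(y)],[np.sin(y),np.cos(y)]]);print("tipper frame of knob",R.T@(k[:2]-p[:2])-[.150,0],"world via x=-52:",h+R@[.098,(R.T@(k[:2]-p[:2]))[1]])
E
```

```text
pin [ 0.4756 -0.0623  0.195 ]
[392 160  12  15 127] [397.9685 167.1339] ((397.8235778808594, 167.29412841796875), (13.096923828125, 10.186494827270508), 75.96376037597656)
knob [ 0.6136 -0.2241  0.163 ]
tipper frame of knob [-0.0486 -0.187 ] world via x=-52: [ 0.6117 -0.2232]
tipper frame of knob [-0.0503 -0.1879] world via x=-52: [ 0.6133 -0.2229]
tipper frame of knob [-0.0519 -0.1887] world via x=-52: [ 0.6149 -0.2226]
```

```bash
python3 -m pendant '[[[0,0,0],-0.4],[[0,0,0],0]]' 52 && python3 -c "
from h import *;go(.6143,-.22,.30)"
```

```text
time: 15.52
position: [0.4404, -0.2148, 0.3134]
tool_rot: [0.994, 0.112, -0.0, -0.0]
ft_force: [-0.0, -0.3, -0.2]
grip_width: 0.0512
t 15.53 shift [168.3  43.8  13.4] a 12.9 F [-0.  -0.3 -0.2] w 51.2
```

```bash
python3 -m pendant '[[[34,9,3],0],[[34,9,3],0],[[34,9,3],0],[[34,9,3],0],[[32,8,1],0],[[0,0,0],0],[[0,0,0],0]]' && python3 - <<'E'
from h import *
from crop import crop
go(.6143,-.22,.166)
snap("side","pics/s6.png")
cv2.imwrite('pics/m6.png',crop('pics/s6.png',270,90,100,75,8))
E
```

```text
time: 16.4
position: [0.6132, -0.2202, 0.3]
tool_rot: [0.994, 0.112, -0.001, -0.0]
ft_force: [1.1, 0.2, 0.5]
grip_width: 0.0518
t 16.4 shift [  1.3   0.2 134. ] a 12.9 F [1.1 0.2 0.5] w 51.8
```

View pics/m6.png

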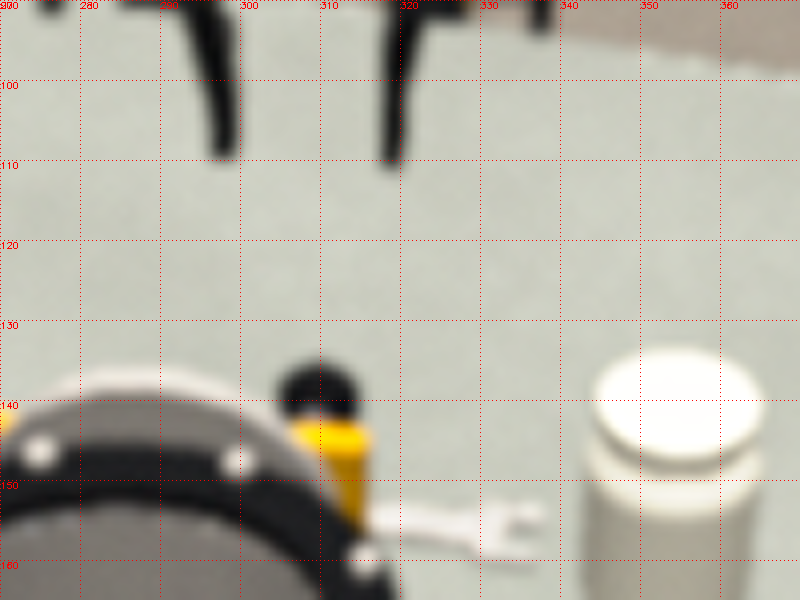

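The open jaws' centre is at about x px 308 and the knob at 309.3, so the jaws are centred to within about 2 mm. Descending.

```bash
python3 -m pendant '[[[0,0,20],0],[[0,0,25],0],[[0,0,25],0],[[0,0,20],0],[[0,0,15],0],[[0,0,10],0],[[0,0,0],0]]' && python3 -m pendant '[[[0,0,8],0],[[0,0,7],0],[[0,0,4],0],[[0,0,0],0]]' && python3 - <<'E'
from h import *
from crop import crop
go(.6143,-.22,.166)
snap("side","pics/s7.png");snap("top","pics/t7.png")
cv2.imwrite('pics/m7.png',np.hstack([crop('pics/s7.png',285,100,50,60,8),crop('pics/t7.png',365,140,50,60,8)]))
E
```

```text
time: 17.32
position: [0.6136, -0.2203, 0.185]
tool_rot: [0.994, 0.112, -0.0, -0.0]
ft_force: [0.5, 0.5, 1.0]
grip_width: 0.0518
time: 17.82
position: [0.6138, -0.2203, 0.166]
tool_rot: [0.994, 0.112, -0.0, -0.0]
ft_force: [-0.5, 0.6, -0.1]
grip_width: 0.052
t 17.82 shift [ 0.6 -0.2 -0. ] a 12.8 F [-0.5  0.6 -0.1] w 52.0
```

View pics/m7.png

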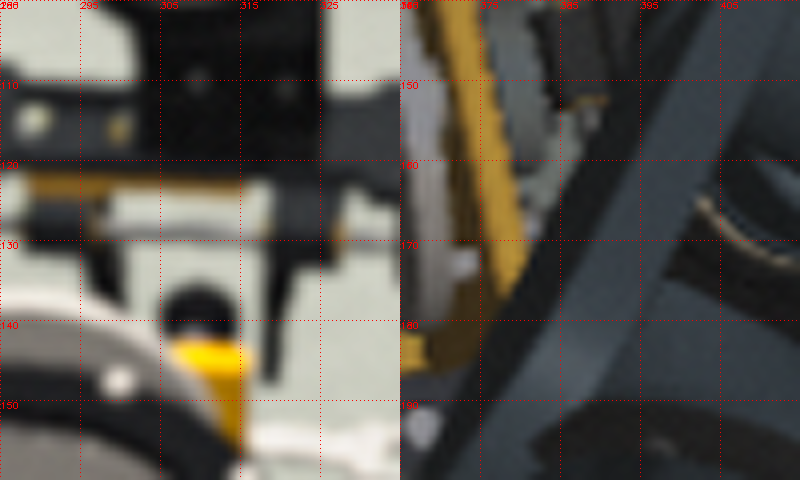

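The fingers straddle the knob, which is about 0.9 px off centre toward tool −x. I'll nudge 1 mm and close.

```bash
python3 -m pendant '[[[-1,0,0],0],[[0,0,0],0],[[0,0,0],0],[[0,0,0],0],[[0,0,0],0],[[0,0,0],0]]' 25 60
```

```text
time: 18.68
position: [0.6126, -0.2205, 0.1666]
tool_rot: [0.994, 0.112, -0.0, -0.0]
ft_force: [-2.5, 0.9, 2.5]
grip_width: 0.0304
```

The reading is 30.4 mm. The 22 mm head read 20.9, so the fingers are on the 32 mm body behind the rim. Pulling along tool +y.

```bash
python3 -m pendant '[[[0,1,0],0],[[0,1,0],0],[[0,1,0],0],[[0,1,0],0],[[0,0,0],0]]' && python3 -m pendant '[[[0,1,0],0],[[0,1,0],0],[[0,1,0],0],[[0,1,0],0],[[0,0,0],0]]' && python3 -m pendant '[[[0,1,0],0],[[0,1,0],0],[[0,1,0],0],[[0,1,0],0],[[0,0,0],0]]'
```

```text
time: 19.3
position: [0.613, -0.222, 0.1665]
tool_rot: [0.994, 0.112, -0.001, -0.002]
ft_force: [-3.4, 4.4, 5.5]
grip_width: 0.0305
time: 19.92
position: [0.6137, -0.2252, 0.1665]
tool_rot: [0.994, 0.112, -0.001, -0.003]
ft_force: [-3.1, 8.1, 6.9]
grip_width: 0.0308
time: 20.55
position: [0.6145, -0.2284, 0.1665]
tool_rot: [0.994, 0.112, -0.001, -0.004]
ft_force: [-3.5, 9.4, 7.5]
grip_width: 0.0309
```

```bash
python3 -m pendant '[[[0,1,0],0],[[0,1,0],0],[[0,1,0],0],[[0,1,0],0],[[0,0,0],0]]' && python3 -m pendant '[[[0,1,0],0],[[0,1,0],0],[[0,0,0],0]]' && python3 -m pendant '[[[0,1,0],0],[[0,1,0],0],[[0,0,0],0]]'
```

```text
time: 21.18
position: [0.6152, -0.2316, 0.1666]
tool_rot: [0.994, 0.112, -0.001, -0.004]
ft_force: [-3.8, 10.4, 7.7]
grip_width: 0.0305
time: 21.55
position: [0.6156, -0.2332, 0.1665]
tool_rot: [0.994, 0.112, -0.002, -0.005]
ft_force: [-4.6, 11.7, 9.8]
grip_width: 0.0303
time: 21.92
position: [0.6158, -0.2344, 0.1665]
tool_rot: [0.994, 0.112, -0.002, -0.005]
ft_force: [-4.6, 12.4, 9.4]
grip_width: 0.0306
```

```bash
python3 -m pendant '[[[0,1,0],0],[[0,1,0],0],[[0,0,0],0]]' && python3 -m pendant '[[[0,1,0],0],[[0,0,0],0],[[0,0,0],0]]'
```

```text
time: 22.3
position: [0.6158, -0.2345, 0.1665]
tool_rot: [0.994, 0.112, -0.002, -0.007]
ft_force: [-4.4, 16.7, 10.5]
grip_width: 0.0301
time: 22.68
position: [0.6158, -0.2345, 0.1665]
tool_rot: [0.994, 0.112, -0.003, -0.008]
ft_force: [-5.5, 18.3, 11.3]
grip_width: 0.0303
```

The position has stopped moving while the force rises from 12 to 18 N, so the plunger is at its stop after about 14.3 mm. One hold check and a picture before handing in.

```bash
python3 -m pendant '[[[0,0,0],0],[[0,0,0],0],[[0,0,0],0],[[0,0,0],0],[[0,0,0],0],[[0,0,0],0],[[0,0,0],0],[[0,0,0],0]]' && python3 - <<'E'
from h import *
from crop import crop
snap("side","pics/s8.png");snap("top","pics/t8.png")
cv2.imwrite('pics/m8.png',np.hstack([crop('pics/s8.png',285,110,80,80,6)[:, :480],crop('pics/t8.png',300,180,50,80,6)]))
E
```

```text
time: 23.68
position: [0.6159, -0.2345, 0.1665]
tool_rot: [0.994, 0.112, -0.002, -0.008]
ft_force: [-5.3, 18.7, 10.9]
grip_width: 0.0309
```

View pics/m8.png

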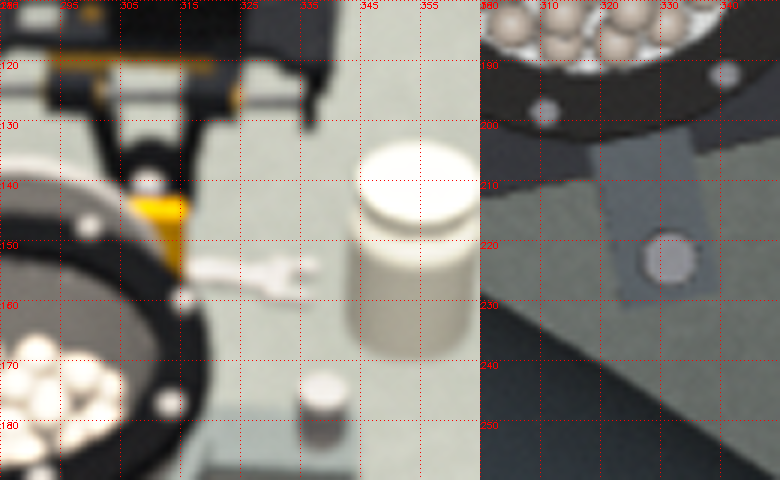

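The knob is gripped between the fingers at side px (309,138), with the drawn shaft showing bright at (309,140). The pin is still seated at side px (338,175), and the jar and spanner have not moved. Handing in.

```bash
python3 -c "
from rig import order;print(order.hand_in())"
```

```text
the job is handed in; nothing more can be done
None
```

The tank is locked with the pin, and the plunger is pulled back to its stop with the gripper holding it there. I handed the job in at about 24 s of the 58 s allowed.

- **Pin:** I took it from the block and pushed it down through the fork and lug. It stopped at TCP height 0.1942 m (0.1943 expected), with the force rising to 12.7 N. I let go before touching the knob, and pictures from both cameras afterwards show the head flush on the fork.
- **Plunger:** The knob is gripped on its 32 mm body and drawn about 14.3 mm. The tool then stopped moving while the sideways force rose from 12 to 18 N. A one-second hold before handing in showed no slip, with the tool still at y = -0.2345 m.
- **Bystanders:** The jar and spanner look unmoved in the last side picture. I did not check the drain plug again after lifting the pin out of the block, but nothing I felt suggested contact with it.

**Disagreements in the checks:**
- The two cameras disagreed by about 2 mm on the fork hole and on the knob's centre, so I took a middle value for each.
- During the final hold there is an unexplained upward force of about 11 N on the tool. It was steady and well below the limits.

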